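Store the relay in the bench parts carousel

TASK

Put the loose blue relay away in the parts carousel. Turn the carousel by its knob until the bin with the blue tab stands squarely in the opening of the fixed cover, then drop the relay through the opening into that bin and leave the carousel standing there.

Things in the scene. Friction and masses are not known exactly. Their poses are not given: they have to be found in the camera images.
- carousel (a joint): Angle (rad) of the black round tray, 240 mm across, with four 90-degree bins, on an upright axis. 0: blue-tab bin centred in the cover's opening; grows counterclockwise seen from above; starts at 0.7 to 1.4. Light friction (0.12 N m), stays where left. A fixed grey cover (top 62 mm above bench, radius 116 mm) hides the other bins; its opening faces roughly to the robot, its bracket is behind.
- knob_grip (a point): Black round knob on the carousel's axis, above the cover, turning with the tray: 38 mm across, 34 mm tall, from 68 to 102 mm above the bench. The point is on the axis, half-way up the knob.
- relay_bin (a point): Bin with the blue rim tab and blue floor, empty. Point: on its floor (20 mm above bench), on its centre line, 80 mm from the axis; turns with the tray. Bin: a quarter ring, 22 to 116 mm from the axis, wall top at 55 mm. The cover's opening is centred where this point is at joint 0: there about 120 mm wide, open outwards over the rim; only 45 mm wide at 45 mm from the axis.
- relay_center (a point): Loose blue plug-in relay, upright block 28 x 22 x 36 mm (its x, y, z) with a black foot, 25 to 50 g, on a dark 4 mm mat beside the carousel. A yellow capacitor and a green terminal block, not wanted, stand at least 80 mm away, centre to centre. Point: its centre, 18 mm above its underside.

How it is judged:
On the way, in this order (a step that is already met when the one before it is completed fails the run):
1. the bin with the blue tab stands in the cover's opening, within 11 degrees, the carousel at rest (value of joint carousel between -0.2 and 0.2 rad and velocity of joint carousel between -0.1 and 0.1 rad/s), for 0.2 s.
2. the relay is down in that bin (horizontal distance between relay_center and relay_bin below 0.068 m and z of relay_center in the frame of relay_bin between 0.006 and 0.035 m), for 0.1 s.
At the end, for the whole second after the job is handed in: The relay lies anywhere inside the bin with the blue tab, standing or on its side (its centre 6 to 35 mm above the bin's floor and within 68 mm, level, of the bin's point), and that bin still stands in the cover's opening within 0.2 rad (11 degrees), at rest (all of step 1 and all of step 2); the robot touches nothing.
It also fails if it takes over 48 s, if anything falls off the work surface, if the arm or the gripper's body presses on something with over 40 N, if the wrist force passes 120 N, or if a joint passes its speed limit or range.

ROBOT

A 7-joint arm with a two-finger parallel gripper is mounted at the origin on the work surface. World frame = base frame: x ahead of the robot, y to its left, z up, the work surface at z = 0. Lengths are in m, angles in rad, forces in N, time in s.
With the tool pointing down it reaches from about 0.425 to 0.8 m from the base axis. Payload 8.3 kg.
Tool frame: the origin (TCP) lies at the very end of the fingers, on their centre line; the grasp point (between the pads) lies 19 mm behind it; z points along the fingers, y is the line along which they close (so a half turn about z gives the same grasp; the last joint's range is limited). The gripper opens to 85 mm and grips with 20 to 120 N. Pads are 22 mm wide; open, the fingers measure 114 mm over their backs; the gripper's body (76 mm by 85 mm) begins 54 mm behind the grasp point. The pads swing forward as they close: fully open they stand 13 mm farther back than shut.
Start: joints at [-1.27, 0.383, 0.016, 1.37, -0.006, 1.388, -0.046], TCP at [0.222, 0.584, 0.231] pointing down, gripper open.
Joint ranges: [-2.95, 2.95], [-0.25, 2.06], [-1.52, 1.56], [0.18, 2.33], [-1.44, 4.58], [0.02, 2.06], [-3.01, 3.01]. Speed limits (rad/s): [2.39, 2.39, 3.01, 3.01, 3.14, 3.14, 3.14].

INTERFACE

Orientations are given as a unit quaternion [w, x, y, z].
In Python, from cell import env gives the robot as it stands.
- The arm moves only by the tool carry_out, never from a script. Its argument "increments" is one flat list of numbers, 4 for each row, row after row: the shift along the tool's x, y, z in units of 50 mm (1.0 is 50 mm), then the turn about the tool's z in rad. A call has 1 to 10 rows; each row is the pose to reach, as a shift and turn from the pose commanded when the call began, along the tool's axes at that moment; what a row does not reach only later rows make up. A row lasts 1/8 s, in which the tool goes at most 62.5 mm and 10.7 degrees, less where a joint would pass 70% of its speed; a pose out of reach is approached as far as the arm can. A call with a gripper value outside its range is refused whole. "gripper" is the opening, from -1 (shut) to 1 (fully open), set as the call begins (left out, the last holds). The fingers move at their own pace and stop on an object; "grip_force" is the grip in N (left out, the last holds). Time passes only in rows, so rows that repeat a pose let the fingers close. It gives the time, the measured TCP pose, the force, the opening and the grip force at its end, in the units of the state.
- env.get_obs(): the state, without advancing time (a new reading comes with each control period).
- env.grab_frame(name): name is "scene" or "top" or "wrist"; returns a dict with "pixels" (420x560x3 uint8, red, green, blue), "depth" (420x560 float32, m along the optical axis (not along the pixel's ray), 0 where there is no reading), "fx", "fy", "cx", "cy" (pixels), "view" (4x4, takes a point from world to camera coordinates). Camera axes: x right, y down, z forward; pixel columns grow to the right and rows downward; lengths in m; the calibration is good to about 2 mm. A picture is of the moment at which its call begins.
- env.hand_in(): hands the job in; it is judged then, once.
Trained networks look in a picture, given as the dict that the camera call returned (one of the last four; its "shot" number tells which), for a name from the list of things; names that differ only in an ending like _2 or _b are one class to them, and where a whole thing is asked for, a point or a joint stands for the part that bears it (a point fixed in the world has none). Each returns a list of dicts, best first, with "p" (0 to 1); they miss things now and then, are a little off and sometimes report something else, mostly with a low value. They report only what shows in the picture. A call takes as long as a camera call.
- env.outline_of(picture, query): "pixels" (420x560 bool, what is visible of it).
- env.place_of(picture, query): "point" ([x, y, z] in m, in world coordinates, good to about 4 mm: a listed point, or the origin of a listed thing).
The state is a dict: "t": time; "joint_pos": joint angles; "joint_vel": joint speeds; "joint_efforts": joint torques, N m; "eef_pos": TCP position; "tool_rot": TCP orientation; "contact_force": force on the tool from outside, world axes, zero at the start; "torque": the same for the moment, N m; "width": finger opening in m; "gripper_force": force on a finger pad.
Only numpy, scipy, OpenCV 4.12 (cv2) and the standard library are available. Lean on these libraries where they do the work, as an engineer would, in place of code of your own. Each camera call takes 0.05 s, during which the arm holds its last target. There are 200 camera calls.

## Working session

There is one attempt and no reset: what is moved stays moved. The work goes in short steps, Python scripts to look and compute and a tool call to move; the robot and the scene stay as the last step left them, time stands still between calls to the robot, and variables do not carry over. Pictures are saved under pics/ and viewed, at most 10 in all, crops included, and the job is handed in when it is done.

Besides the shell and the picture viewer there is one more tool, called after "Call:" as name(argument=value, ...) on one line, values as JSON. carry_out: Moves the arm, as the interface text tells. Its arguments: {"type":"object","properties":{"increments":{"type":"array"},"gripper":{"type":"number"},"grip_force":{"type":"number"}},"required":["increments"]}

```bash
mkdir -p pics; cat > h.py <<'E'
import numpy as np, cv2
from cell import env
def save(f,n): cv2.imwrite(f'pics/{n}.png', cv2.cvtColor(f['pixels'],cv2.COLOR_RGB2BGR))
def world(f,u,v):
    z=f['depth'][v,u]; p=np.array([(u-f['cx'])/f['fx']*z,(v-f['cy'])/f['fy']*z,z,1.0]); return (np.linalg.inv(f['view'])@p)[:3]
def cloud(f):
    v,u=np.mgrid[:420,:560]; z=f['depth']; P=np.stack([(u-f['cx'])/f['fx']*z,(v-f['cy'])/f['fy']*z,z,np.ones_like(z)],-1)
    return (P@np.linalg.inv(f['view']).T)[...,:3]
E
python3 - <<'E'
from h import *
o=env.get_obs(); print(o['t'],o['eef_pos'],o['tool_rot'],o['width'])
fs=[]
for n in ['top','scene']:
    f=env.grab_frame(n); fs.append(f['pixels'])
    save(f,n+'0')
    for q in ['knob_grip','relay_bin','relay_center','carousel']:
        print(n,q,[(np.round(d['point'],4),round(d['p'],2)) for d in env.place_of(f,q)[:3]])
E
```

```text
0.0 [0.22218484 0.58362297 0.23025326] [-1.53201135e-04  1.80869555e-01  9.83506593e-01 -9.80548246e-04] 0.08504259997198618
top knob_grip [(array([ 0.5459, -0.1574,  0.0828]), 0.92)]
top relay_bin [(array([ 0.4967, -0.2133,  0.0236]), 0.64)]
top relay_center [(array([0.6511, 0.1349, 0.0234]), 0.76)]Traceback (most recent call last):
  File "<stdin>", line 8, in <module>
ValueError: it knows: knob_grip, relay_bin, relay_center
```

```bash
python3 - <<'E'
from h import *
f=env.grab_frame('scene'); save(f,'scene0')
for q in ['knob_grip','relay_bin','relay_center']:
        print(q,[(np.round(d['point'],4),round(d['p'],2)) for d in env.place_of(f,q)[:3]])
print(env.get_obs()['t'])
E
```

```text
knob_grip [(array([ 0.5459, -0.1564,  0.0867]), 0.93)]
relay_bin []
relay_center [(array([0.6498, 0.1342, 0.0253]), 0.71)]
0.4
```

View pics/top0.png

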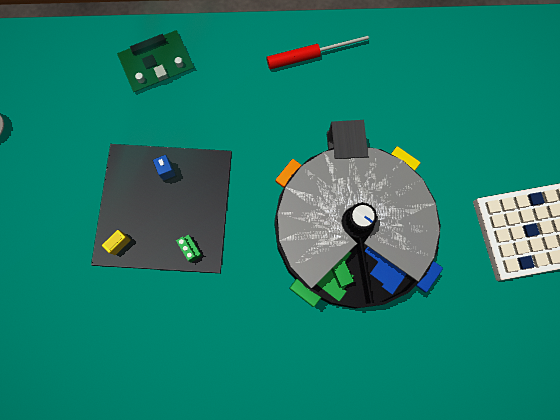

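View pics/scene0.png

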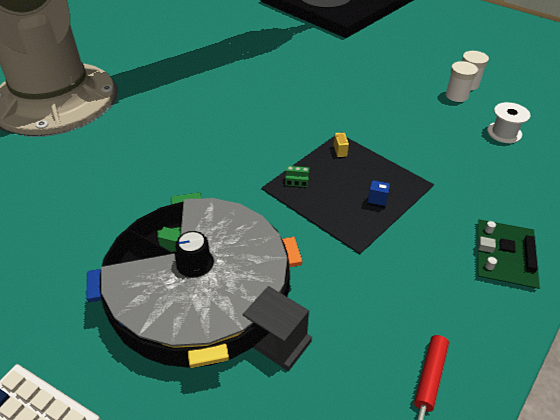

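The top view (x up, y left) shows the knob at about (360,218) and the opening facing down in the image. The blue tab is at (430,277), CCW of the opening, so the tray has to turn clockwise by about 0.8 rad. The relay is at (163,166) on the mat. Next I'll measure the angles.

```bash
cat >> h.py <<'E'
def angles(f,c):
    P=cloud(f); rgb=f['pixels'].astype(int); d=P[...,:2]-c; r=np.hypot(d[...,0],d[...,1]); a=np.degrees(np.arctan2(d[...,1],d[...,0]))%360
    m=(abs(P[...,2]-.062)<.006)&(r>.075)&(r<.105)
    h=np.histogram(a[m],bins=180,range=(0,360))[0]
    on=h>0.3*np.median(h[h>0]); off=np.where(~on)[0]*2+1
    blue=(rgb[...,2]>90)&(rgb[...,0]<80)&(rgb[...,1]<110)&(rgb[...,2]>1.5*rgb[...,1])
    mb=blue&(r>.112)&(r<.15)&(P[...,2]>.02)
    return off, a[mb].mean() if mb.any() else None, mb.sum(), P[mb].mean(0) if mb.any() else None
def relay(f):
    P=cloud(f); rgb=f['pixels'].astype(int)
    m=env.outline_of(f,'relay_center')[0]['pixels']
    t=m&(P[...,2]>.032)
    r=cv2.minAreaRect(P[t][:,:2].astype(np.float32)*1000)
    return r, np.median(P[t],0), P[m][:,2].max()
E
python3 - <<'E'
from h import *
f=env.grab_frame('top')
P=cloud(f); m=env.outline_of(f,'knob_grip')[0]['pixels']; t=m&(P[...,2]>.095)
r=cv2.minEnclosingCircle(P[t][:,:2].astype(np.float32)*1000); print('knob',r,np.median(P[t],0))
rs=cv2.minEnclosingCircle(P[(abs(P[...,2]-.062)<.004)&(np.hypot(P[...,0]-.546,P[...,1]+.157)<.13)][:,:2].astype(np.float32)*1000); print('cover',rs)
print(angles(f,np.array([.546,-.157])))
print(relay(f))
o=env.get_obs(); print(o['eef_pos'],o['joint_pos'])
from scipy.spatial.transform import Rotation as R
q=o['tool_rot']; M=R.from_quat(np.r_[q[1:],q[0]]).as_matrix(); print(M)
print('to knob',M.T@(np.array([.546,-.157,.07])-o['eef_pos'])/.05)
E
```

```text
knob ((484.9018859863281, -100.71895599365234), 101.05374145507812) [ 0.5443572  -0.15429136  0.10231766]
cover ((552.4940795898438, -159.614990234375), 124.1650161743164)
(array([147, 149, 151, 153, 155, 157, 159, 161, 163, 165, 167, 169, 171,
       173, 175, 177, 179, 181, 183, 185, 187, 189, 191, 193, 195, 197,
       199, 201, 203, 205, 207, 209, 211, 213, 215]), np.float64(229.9522482322543), np.int64(331), array([ 0.46443283, -0.25406076,  0.05495173]))
(((531.955078125, 59.357906341552734), (307.3828125, 24.839052200317383), 32.575992584228516), array([0.64834999, 0.13343347, 0.03984787]), np.float64(0.721405502549197))
[0.22236898 0.58407645 0.23126978] [-1.26988174  0.38340761  0.0164315   1.3701112  -0.00629072  1.38820932
 -0.04648936]
[[-9.34556619e-01  3.55814449e-01 -6.41419400e-05]
 [ 3.55814453e-01  9.34556617e-01 -6.85643187e-05]
 [ 3.55480993e-05 -8.68998671e-05 -9.99999996e-01]]
to knob [-11.32285919 -11.5482259    3.22599664]
```

Call:
carry_out(increments=[-0.8,-0.5,0,0.06,-1.8,-1.1,0,0.13,-2.8,-1.7,0,0.2,-3.8,-2.3,0,0.27,-4.8,-2.9,0,0.34,-5.8,-3.5,0,0.41,-6.7,-4.1,0.3,0.48,-7.5,-4.6,0.6,0.54,-8.1,-4.9,0.9,0.58,-8.3,-5.0,1,0.6], gripper=1)

```text
t: 1.8
eef_pos: [0.5221, 0.2003, 0.1805]
tool_rot: [0.0, 0.465, 0.885, -0.001]
contact_force: [-0.0, 0.3, 1.1]
width: 0.0855
gripper_force: 0.0
```

```bash
cat >> h.py <<'E'
from scipy.spatial.transform import Rotation as R
def to(p):
    o=env.get_obs(); q=o['tool_rot']; M=R.from_quat(np.r_[q[1:],q[0]]).as_matrix()
    print('t',o['t'],'eef',o['eef_pos'].round(4),'j',np.round(o['joint_pos'],2),'tool x',M[:,0].round(3),'F',np.round(o['contact_force'],1),'w',o['width'])
    print('inc',(M.T@(np.array(p)-o['eef_pos'])/.05).round(3))
E
python3 -c "
from h import *
to([.5455,-.1565,.15])"
```

```text
t 1.8 eef [0.5221 0.2003 0.1805] j [-0.72  0.28  0.36  1.64 -0.1   1.24  0.27] tool x [-0.567  0.824 -0.001] F [-0.   0.3  1.1] w 0.08551671273483241
inc [-6.143 -3.657  0.619]
```

Call:
carry_out(increments=[-0.6,-0.35,0.1,0.05,-1.5,-0.9,0.2,0.1,-2.5,-1.5,0.3,0.15,-3.5,-2.1,0.4,0.2,-4.5,-2.7,0.5,0.25,-5.4,-3.2,0.6,0.3,-6.0,-3.55,0.6,0.3,-6.14,-3.66,0.6,0.3,-6.14,-3.66,0.6,0.3])

```text
t: 2.92
eef_pos: [0.5459, -0.1534, 0.1515]
tool_rot: [-0.0, 0.591, 0.807, 0.0]
contact_force: [0.9, 0.6, -0.4]
width: 0.0852
gripper_force: 0.0
```

```bash
python3 -c "
from h import *
f=env.grab_frame('wrist'); save(f,'w1'); print([(d['point'],d['p']) for d in env.place_of(f,'knob_grip')])
to([.5455,-.1565,.071])"
```

```text
[([0.5485, -0.1544, 0.0865], 0.65)]
t 3.025 eef [ 0.5463 -0.1517  0.1513] j [-0.25  0.35  0.59  1.67 -0.21  1.19  0.69] tool x [-0.304  0.953  0.001] F [-0.3  0.3 -0.4] w 0.08553087376677163
inc [-0.087 -0.045  1.607]
```

View pics/w1.png

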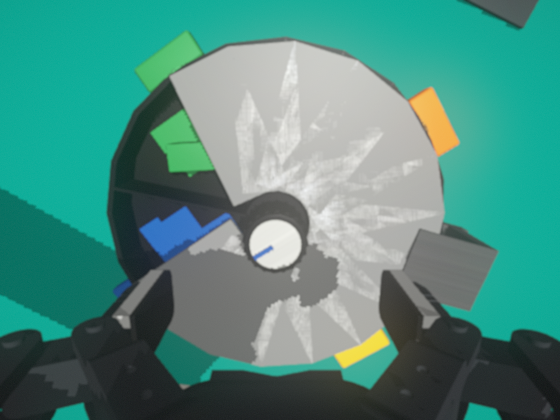

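The wrist view shows the white knob cap at (275,245), centred between the fingers, with the blue pointer directed toward the blue bin. I'll descend and grip it.

Call:
carry_out(increments=[-0.05,0.03,0.4,0,-0.05,0.03,0.8,0,-0.05,0.03,1.2,0,-0.05,0.03,1.5,0,-0.05,0.03,1.58,0,-0.05,0.03,1.58,0])

```text
t: 3.78
eef_pos: [0.5485, -0.1553, 0.0725]
tool_rot: [0.0, 0.59, 0.807, 0.0]
contact_force: [0.5, -0.2, -0.4]
width: 0.0852
gripper_force: 0.0
```

Call:
carry_out(increments=[0,0,0,0,0,0,0,0,0,0,0,0,0,0,0,0,0,0,0,0,0,0,0,0], gripper=-1, grip_force=40)

```text
t: 4.53
eef_pos: [0.5465, -0.1566, 0.0727]
tool_rot: [-0.001, 0.591, 0.807, -0.001]
contact_force: [-10.3, -0.6, 9.4]
width: 0.0369
gripper_force: 41.3
```

Call:
carry_out(increments=[0,0,0,0.06,0,0,0,0.16,0,0,0,0.28,0,0,0,0.4,0,0,0,0.52,0,0,0,0.64,0,0,0,0.75,0,0,0,0.82,0,0,0,0.85,0,0,0,0.85])

```text
t: 5.78
eef_pos: [0.5462, -0.1566, 0.0727]
tool_rot: [-0.001, 0.871, 0.491, -0.001]
contact_force: [-11.7, 0.4, 10.5]
width: 0.0369
gripper_force: 41.5
```

```bash
python3 -c "
from h import *
f=env.grab_frame('top'); save(f,'t2'); print(angles(f,np.array([.546,-.157]))[1:])
to([.546,-.157,.071])"
```

```text
(None, np.int64(0), None)
t 5.825 eef [ 0.5462 -0.1566  0.0727] j [-0.35  0.48  0.75  1.75 -0.37  1.06 -0.02] tool x [ 0.518  0.855 -0.001] F [-11.2   0.3   9.9] w 0.03667027971869003
inc [-0.009  0.001  0.034]
```

Call:
carry_out(increments=[0,0,0,0,0,0,0,0,0,0,0,0,0,0,0,0,0,0,-0.5,0,0,0,-1.5,0,0,0,-2.5,0,0,0,-3,0], gripper=1)

```text
t: 6.82
eef_pos: [0.5491, -0.1562, 0.2253]
tool_rot: [0.001, 0.871, 0.491, 0.001]
contact_force: [0.2, -0.0, -0.3]
width: 0.085
gripper_force: 0.0
```

```bash
python3 -c "
from h import *
f=env.grab_frame('top'); save(f,'t3'); print(angles(f,np.array([.546,-.157])))
f=env.grab_frame('wrist'); save(f,'w3')
print([(d['point'],d['p']) for d in env.place_of(f,'relay_bin')])
to([.649,.134,.16])"
```

```text
(array([145, 147, 149, 151, 153, 155, 157, 159, 161, 163, 165, 167, 169,
       171, 173, 175, 177, 179, 181, 183, 185, 187, 189, 191, 193, 195,
       197, 199, 201, 203, 205, 207, 209, 211, 213, 215, 217, 219, 221,
       223, 225, 227, 229, 231, 233, 235, 237, 239, 241, 243, 245, 247,
       249, 251, 253, 255, 257, 259, 261, 263, 265, 267, 269, 271, 273,
       275, 277, 279, 281, 283, 285, 287, 289, 291, 293, 295, 297, 299,
       301, 303, 305, 307, 309, 311, 313, 315, 317, 319, 321, 323, 325,
       327, 329, 331, 333, 335, 337, 339, 341, 343, 345, 347]), None, np.int64(0), None)
[([0.4635, -0.159, 0.0216], 0.87)]
t 6.975 eef [ 0.549  -0.1559  0.2235] j [-0.42  0.33  0.82  1.57 -0.25  1.34 -0.11] tool x [0.517 0.856 0.001] F [-0.   0.4 -0.3] w 0.08551574195692728
inc [ 5.996 -1.285  1.275]
```

View pics/w3.png

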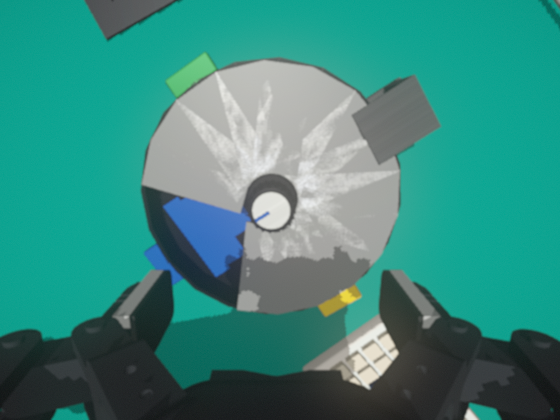

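The blue bin fills the opening, with its tab at (165,262) and its point at 181°. Next is the relay.

Call:
carry_out(increments=[0.6,-0.1,0,0,1.6,-0.3,0,0,2.7,-0.5,0,0,3.8,-0.8,0.2,0,4.8,-1.0,0.4,0,5.6,-1.2,0.6,0,6.0,-1.28,0.8,0,6.0,-1.28,0.8,0,6.0,-1.28,0.8,0])

```text
t: 8.1
eef_pos: [0.6485, 0.1312, 0.1825]
tool_rot: [0.001, 0.872, 0.49, -0.0]
contact_force: [-0.2, -0.7, 0.4]
width: 0.0853
gripper_force: 0.0
```

```bash
python3 -c "
from h import *
f=env.grab_frame('wrist'); save(f,'w4')
print([(d['point'],d['p']) for d in env.place_of(f,'relay_center')])
P=cloud(f); m=env.outline_of(f,'relay_center')[0]['pixels']
t=m&(P[...,2]>.03)&(P[...,2]<.05)
t=cv2.erode(t.astype(np.uint8),np.ones((3,3)))>0
print(t.sum(),cv2.minAreaRect(P[t][:,:2].astype(np.float32)*1000),P[t].mean(0))
g=env.grab_frame('top'); print(angles(g,np.array([.546,-.157]))[1:])
to([.649,.134,.16])"
```

```text
[([0.655, 0.1336, 0.0192], 0.67)]
721 ((651.1941528320312, 136.49703979492188), (26.35675811767578, 20.342676162719727), 21.820556640625) [0.65118242 0.13632613 0.04044937]
(np.float64(180.9843707243935), np.int64(369), array([ 0.41900843, -0.15915289,  0.05445506]))
t 8.3 eef [0.6487 0.1325 0.1832] j [-0.7   0.56  0.69  1.35 -0.35  1.35 -0.55] tool x [0.519 0.855 0.001] F [-0.  0. -0.] w 0.08530150298901287
inc [ 0.029 -0.011  0.463]
```

View pics/w4.png

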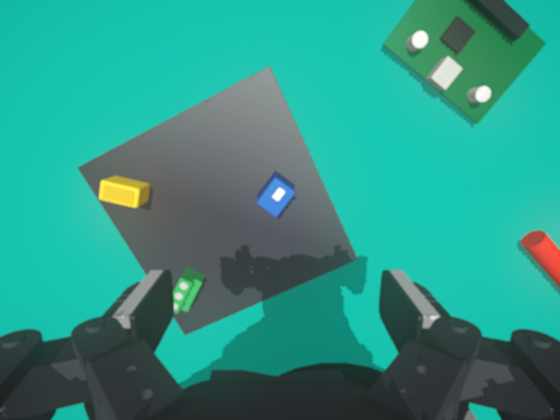

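The top camera puts the blue tab at 181°, which matches the opening. The relay is at about (277,195) in the wrist view. Its long side is at 21.8° in world axes, so I need a +0.64 turn.

Call:
carry_out(increments=[0.07,0.03,0.3,0.1,0.07,0.03,0.8,0.26,0.07,0.03,1.4,0.42,0.07,0.03,2.0,0.56,0.07,0.03,2.5,0.64,0.07,0.03,2.9,0.64,0.07,0.03,3.2,0.64,0.07,0.03,3.4,0.64,0.07,0.03,3.4,0.64])

```text
t: 9.43
eef_pos: [0.6513, 0.1364, 0.0119]
tool_rot: [-0.0, 0.981, 0.193, -0.0]
contact_force: [-0.4, -0.4, 0.2]
width: 0.0848
gripper_force: 0.0
```

Call:
carry_out(increments=[0,0,0,0,0,0,0,0,0,0,0,0,0,0,0,0,0,0,0,0,0,0,0,0,0,0,-0.4,0,0,0,-1,0,0,0,-1.6,0], gripper=-1, grip_force=25)

```text
t: 10.55
eef_pos: [0.6515, 0.1362, 0.0941]
tool_rot: [0.0, 0.981, 0.193, 0.0]
contact_force: [0.5, 0.9, 0.2]
width: 0.0217
gripper_force: 25.7
```

```bash
python3 -c "
from h import *
f=env.grab_frame('wrist'); save(f,'w5')
to([.461,-.1585,.15])"
```

```text
t 10.6 eef [0.6538 0.1362 0.0989] j [-0.76  0.67  0.79  1.44 -0.49  1.22 -1.1 ] tool x [0.926 0.378 0.006] F [ 1.4 -0.1  3.2] w 0.021872399881514664
inc [-5.79   4.001 -1.051]
```

View pics/w5.png

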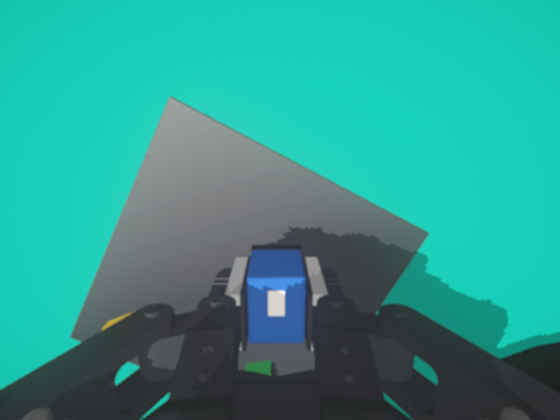

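The relay sits squarely between the pads at (277,300), with width 21.7 mm. I'll carry it over the bin.

Call:
carry_out(increments=[0,0,-0.6,0,-0.5,0.35,-1.0,0.04,-1.3,0.9,-1.2,0.1,-2.2,1.55,-1.2,0.16,-3.1,2.2,-1.2,0.22,-4.0,2.8,-1.2,0.28,-4.8,3.4,-1.2,0.34,-5.4,3.8,-1.2,0.38,-5.73,4.03,-1.2,0.38,-5.73,4.03,-1.2,0.38])

```text
t: 11.85
eef_pos: [0.4625, -0.1589, 0.1526]
tool_rot: [-0.0, 1.0, 0.004, 0.0]
contact_force: [0.1, 0.7, 0.3]
width: 0.0214
gripper_force: 25.6
```

```bash
python3 -c "
from h import *
f=env.grab_frame('wrist'); save(f,'w6')
print([(d['point'],d['p']) for d in env.place_of(f,'relay_bin')],[(d['point'],d['p']) for d in env.place_of(f,'relay_center')])
to([.461,-.1585,.038])"
```

```text
[([0.4611, -0.1574, 0.0212], 0.79)] [([0.4619, -0.1579, 0.1604], 0.72)]
t 12.0 eef [ 0.4636 -0.1568  0.1522] j [-0.7   0.25  1.11  1.88 -0.25  1.16 -1.06] tool x [ 1.     0.011 -0.   ] F [ 0.5  0.1 -1. ] w 0.02180696355046115
inc [-0.052  0.032  2.285]
```

View pics/w6.png

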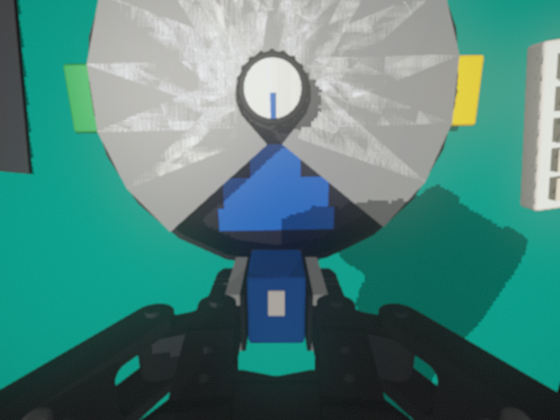

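The pictured bin and opening are aligned at (275,190), with the relay centred over them. I'll lower, release and lift.

Call:
carry_out(increments=[-0.03,0,0.4,0,-0.03,0,0.9,0,-0.03,0,1.4,0,-0.03,0,1.8,0,-0.03,0,2.1,0,-0.03,0,2.25,0,-0.03,0,2.25,0])

```text
t: 12.88
eef_pos: [0.4611, -0.1583, 0.0396]
tool_rot: [0.0, 1.0, 0.004, -0.0]
contact_force: [0.2, -0.2, 0.6]
width: 0.0219
gripper_force: 25.6
```

Call:
carry_out(increments=[0,0,0,0,0,0,0,0,0,0,0,0,0,0,0,0,0,0,-0.3,0,0,0,-0.9,0,0,0,-1.7,0,0,0,-2.6,0,0,0,-3,0], gripper=0)

```text
t: 14.0
eef_pos: [0.4618, -0.1594, 0.1929]
tool_rot: [-0.0, 1.0, 0.003, 0.002]
contact_force: [-0.5, -0.7, -0.8]
width: 0.0431
gripper_force: 0.0
```

```bash
python3 -c "
from h import *
f=env.grab_frame('wrist'); save(f,'w7')
for q in ['relay_bin','relay_center']: print([(d['point'],d['p']) for d in env.place_of(f,q)])
to([.461,-.1585,.2])"
```

```text
[([0.4627, -0.1605, 0.0208], 0.96)]
[([0.4607, -0.1597, 0.0358], 0.9)]
t 14.15 eef [ 0.4617 -0.1586  0.1911] j [-0.76  0.19  1.16  1.83 -0.19  1.23 -1.11] tool x [1.    0.008 0.003] F [ 0.5  0.3 -0. ] w 0.04261325179826084
inc [-0.013 -0.003 -0.178]
```

View pics/w7.png

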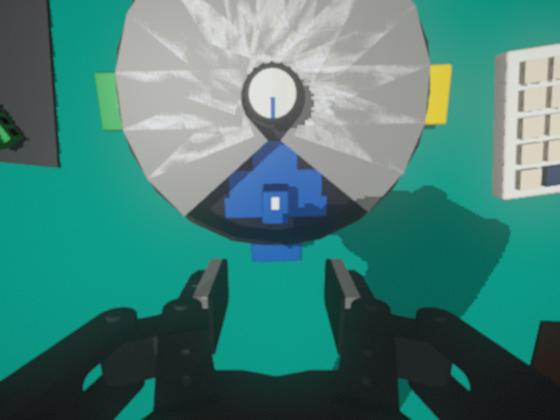

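The relay stands upright in the blue bin at (275,203). The tab is centred at (276,253), and the gripper is clear of everything.

```bash
python3 -c "
from h import *
print(env.hand_in())"
```

```text
the job is handed in; nothing more can be done
None
```

The relay is standing upright in the blue-tab bin, the bin is centred in the cover's opening to within about 1 degree, the gripper is clear, and the job was handed in at about 14 s; no verdict was returned.

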